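# Leak-check a donated jar and open it for inspection

## Task

The square jar stands in the tilting nest of the bolted-down stand, which braces it. Take the stand's bar handle, tip the jar over to 40 degrees from upright for a leak check, keep it there for one second, and bring it fully back to level; then unscrew the tight white cap anticlockwise, stopping once its lugs come free, without pulling the jar up out of its nest. Lift the cap straight off and finish while still holding it, level and still, about 2 cm above the middle of the jar's mouth, with the other tins and jars left where they stand.

Things in the scene. Friction and masses are not known exactly. Their poses are not given: they have to be found in the camera images.
- stand: aluminium stand bolted to the table, base 160 (x) x 200 (y) x 12 mm; origin: centre of its underside, on the table; z up; +x is the way the jar tips, the handle is on the +y side. Two uprights, 102 mm high, at y = +-60 mm carry the steel nest, an open box 88 x 88 mm outside, 45 mm deep inside, that tilts about the stand's y
- cradle (a joint): tilt of the nest with jar, cap and handle, rad: 0 = level, at a hard stop; grows as the jar's top tips towards the stand's +x; 40 degrees is 0.70; other stop at 1.05. Stiff hinge (about 0.5 N m, some 7 N at the handle) that stays where it is left.
- pivot (a point): point on the tilt axis in the middle of the nest, 86 mm above the table, straight below the middle of the cap when level; moves with the nest, its y axis is the tilt axis
- handle (a point): middle of the black round bar handle, 16 mm dia, parallel to the stand's y, 84 to 140 mm to the +y side of the pivot (this point: 115 mm), 72 mm above the pivot when level, 158 mm above the table; circles the tilt axis at 72 mm radius. An upright strip 76 to 84 mm from the pivot joins it to the nest. Pinch it from above, fingers closing along the stand's x; it may turn in the fingers
- nest (a point): middle of the nest's inner floor, 45 mm below the pivot; the jar stands here
- jar: loose square amber-glass jar, 0.4 to 0.75 kg, body 76 x 76 mm, 78 mm tall, narrowing to a 60 mm square shoulder that ends at 84 mm and a round neck whose rim is at 115 mm; origin: centre of its underside; sits in the nest with 1 mm play, and cannot turn there
- mouth (a point): centre of the jar's rim, 115 mm above the jar's origin, hidden under the cap
- cap: white plastic screw cap, round, ribbed, 60 mm dia, 28 mm tall, 35 g; origin: centre of its lower edge; z up. Screwed on, its origin is 91 mm above the jar's (132 mm above the table), with 7 mm free below it down to the shoulder. Three inner lugs hook under ledges on the neck, with about 1.5 mm of play; turning does not raise it. Lift it 24 mm to clear the rim
- thread (a joint): how far the cap is unscrewed, rad anticlockwise from above: 0 = tight; free to lift from 1.0 to 1.4, best 1.2; beyond that the lugs run under the next ledges; stop at 1.55. Stiff, about 0.4 N m: grip the cap firmly, about 40 N. Keeps its value once the cap is off; it lags the cap by 0.07 rad of play (turn the cap itself 60 to 85 degrees, best 73)
- sauce_bottle: bystander, leave alone: brown sauce bottle, 62 mm dia, 200 mm tall; origin: centre of its underside
- tall_jar: bystander, leave alone: round green jar, 76 mm dia, 135 mm tall; origin: centre of its underside
- food_can: bystander, leave alone: food can, 75 mm dia, 110 mm tall; origin: centre of its underside
- gherkin_jar: bystander, leave alone: large round green jar, 84 mm dia, 150 mm tall; origin: centre of its underside
- small_jar: bystander, leave alone: small round jar, 60 mm dia, 75 mm tall, beside the stand; origin: centre of its underside
- fish_tin: bystander, leave alone: flat steel tin, 84 mm dia, 38 mm tall, behind the stand; origin: centre of its underside
- paste_tin: bystander, leave alone: small tin, 54 mm dia, 55 mm tall, near the handle side of the stand; origin: centre of its underside
Mind the look-alikes: they are no part of the job. Leave any pink or turquoise look-alike of the cap alone.

How it is judged:
On the way, in this order (a step that is already met when the one before it is completed fails the run):
1. the jar is tipped to 40 degrees (within 6) and kept there (value of joint cradle between 0.593 and 0.803 rad and value of joint thread below 0.3 rad), for 0.6 s.
2. the nest is back level (within 3.4 degrees), cap still tight (value of joint cradle below 0.06 rad and value of joint thread below 0.3 rad), for 0.2 s.
3. the cap is turned free of its ledges while still seated on the jar and the jar stays in its nest (value of joint thread above 0.9 rad and z of cap in the frame of jar below 0.1 m and value of joint cradle below 0.06 rad and z of jar in the frame of nest below 0.006 m), for 0.1 s.
At the end, for the whole second after the job is handed in: The fingers hold the cap, still and level (within 11 degrees), its lower edge 3 to 50 mm above the jar's rim and its middle within 20 mm of the mouth's middle, not touching the jar or stand; the jar stands fully down in the level nest (jar within 6 mm of the floor, nest within 3.4 degrees) (z of cap in the frame of jar between 0.118 and 0.165 m and horizontal distance between cap and mouth below 0.02 m and angle between cap's own z axis and vertical below 0.2 rad and contact force between the fingers and cap above 1 N and contact force between cap and jar below 0.05 N and contact force between cap and stand below 0.05 N and linear speed of cap below 0.03 m/s and value of joint thread above 0.9 rad and value of joint cradle below 0.06 rad and z of jar in the frame of nest below 0.006 m); the arm keeps its last pose, push and grip.
It fails at once if the jar is pulled up out of the nest (more than 15 mm) (z of jar in the frame of nest above 0.015 m).
It fails at once if the jar is tipped far beyond 40 degrees (more than 52) (value of joint cradle above 0.91 rad).
It fails at once if a bystander is moved more than 30 mm (distance of any of sauce_bottle, tall_jar, food_can, gherkin_jar, small_jar, fish_tin, paste_tin from where it was at the start of the episode above 0.03 m).
It also fails if it takes over 51 s, if anything falls off the work surface, if the arm or the gripper's body presses on something with over 40 N, if the wrist force passes 120 N, or if a joint passes its speed limit or range.

## Robot

A 6-joint arm with a two-finger parallel gripper is mounted at the origin on the work surface. World frame = base frame: x ahead of the robot, y to its left, z up, the work surface at z = 0. Lengths are in m, angles in rad, forces in N, time in s.
With the tool pointing down it reaches from about 0.325 to 0.775 m from the base axis. Payload 5.5 kg.
Tool frame: the origin (TCP) lies between the finger pads; the fingertips stand 8 mm ahead of it and the grasp point (between the pads) lies 11 mm behind it (tcp_to_tips is the distance from the TCP to the fingertips, in m); z points along the fingers, y is the direction in which the jaws open and shut (so a half turn about z gives the same grasp; the last joint's range is limited). The gripper opens to 88 mm and grips with 3 to 60 N. Pads are 20 mm wide; open, the fingers measure 115 mm over their backs; the gripper's body (75 mm by 178 mm) begins 61 mm behind the grasp point.
Start: joints at [1.096, 0.091, 1.231, -0, 1.82, -0.057], TCP at [0.243, 0.548, 0.231] pointing down, gripper open.
Joint ranges: [-2.87, 2.87], [-0.86, 2.18], [0.17, 2.46], [-1.51, 4.65], [0.06, 2.69], [-2.65, 2.65]. Speed limits (rad/s): [2.57, 2.57, 3.01, 3.14, 3.14, 3.14].

## Interface

Orientations are given as a unit quaternion [w, x, y, z].
In Python, from bench import * gives the robot as it stands. Calls block until the motion is done:
- move_to(position, orientation): joint-space move of the TCP to a pose.
- move_l(position, speed=0.15, orientation=None): straight line of the TCP; orientation=None keeps the orientation; speed is the mean speed in m/s.
- movej(angles): joint-space move.
- gripper_open() and close(): open the fingers fully, or close them until they stop; the grip force is fixed at half the most.
- hold(seconds).
- inverse_kinematics(position, orientation): joint angles nearest the present ones, or None.
- state(): the state.
- get_image(name): name is "scene" or "top" or "wrist"; returns a dict with "frame" (400x640x3 uint8, blue, green, red), "depth" (400x640 float32, m along the optical axis (not along the pixel's ray), 0 where there is no reading), "camera_matrix" (3x3 intrinsics, pixels), "view" (4x4, takes a point from world to camera coordinates). Camera axes: x right, y up, looking along -z (the intrinsics and any distortion apply to the point x, -y, -z); pixel columns grow to the right and rows downward; lengths in m; the calibration is good to about 2 mm. A picture is of the moment at which its call begins.
A pose or a line that the arm cannot do raises IKError and nothing moves.
- job_done(): hands the job in, once; it reports no verdict.
The state is a dict: "time": time; "joint_pos": joint angles; "dq": joint speeds; "joint_torque": joint torques, N m; "ee_pos": TCP position; "ee_rot": TCP orientation; "ft_force": force on the tool from outside, world axes, zero at the start; "moment": the same for the moment, N m; "finger_gap": finger opening in m.
Only numpy, scipy, OpenCV 4.12 (cv2) and the standard library are available. Lean on these libraries where they do the work, as an engineer would, in place of code of your own. Each camera call takes 0.05 s, during which the arm holds its last target.

## Working session

There is one attempt and no reset: what is moved stays moved. The work goes in short steps, each a Python script; the robot and the scene stay as the last script left them, time stands still between calls to the robot, and variables do not carry over. Pictures are saved under pics/ and viewed, and the job is handed in when it is done.

```bash
ls; mkdir -p pics
python3 - <<'E'
from bench import *
import cv2,numpy as np
for n in ["scene","top","wrist"]:
    d=get_image(n); cv2.imwrite(f"pics/{n}0.png",d["frame"]); np.savez(f"pics/{n}0.npz",**d)
    print(n,d["camera_matrix"].tolist(),np.round(d["view"],3).tolist(), [k for k in d])
s=state(); print(s)
E
```

```text
pics
scene [[388.58239487418416, 0.0, 321.27099998922216], [0.0, 388.58239487418416, 196.93050091040186], [0.0, 0.0, 1.0]] [[0.669, 0.743, 0.002, -0.368], [-0.626, 0.562, 0.541, 0.286], [0.401, -0.363, 0.841, -1.464], [0.0, 0.0, 0.0, 1.0]] ['frame', 'depth', 'camera_matrix', 'view']
top [[499.7311286939073, 0.0, 322.9714156146728], [0.0, 499.7311286939073, 201.48207050522618], [0.0, 0.0, 1.0]] [[0.006, -1.0, 0.007, -0.028], [0.995, 0.006, 0.104, -0.578], [-0.104, 0.006, 0.995, -1.384], [0.0, 0.0, 0.0, 1.0]] ['frame', 'depth', 'camera_matrix', 'view']
wrist [[295.823682533786, 0.0, 320.58545727804164], [0.0, 295.823682533786, 202.94792872180744], [0.0, 0.0, 1.0]] [[0.405, 0.914, -0.003, -0.599], [-0.875, 0.387, -0.289, 0.037], [-0.263, 0.12, 0.957, -0.392], [0.0, 0.0, 0.0, 1.0]] ['frame', 'depth', 'camera_matrix', 'view']
{'time': 0.15, 'joint_pos': array([ 1.09627635e+00,  9.16644901e-02,  1.23157603e+00,  9.61648871e-06,
        1.81981892e+00, -5.66925047e-02]), 'dq': array([-0.00019282, -0.00397394, -0.00374218, -0.00151682,  0.00061925,
        0.00015379]), 'joint_torque': array([ 2.72735560e-03, -4.47047138e+01, -4.06908274e+01,  7.00004306e-02,
        2.74773245e-02, -1.24405342e-04]), 'ee_pos': array([0.24336301, 0.54819704, 0.22979823]), 'ee_rot': array([-1.97009255e-04,  2.07396168e-01,  9.78256762e-01, -7.06453597e-04]), 'ft_force': array([-0.24442795, -0.27600131, -0.3108127 ]), 'moment': array([ 0.00850393, -0.04764821, -0.04042612]), 'finger_gap': 0.08739867608636404}
```

View pics/scene0.png

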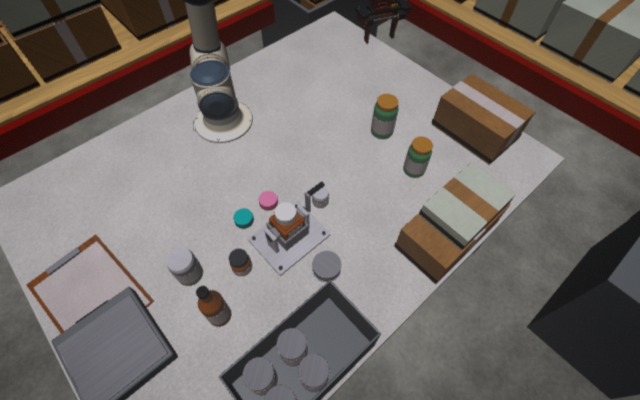

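View pics/top0.png

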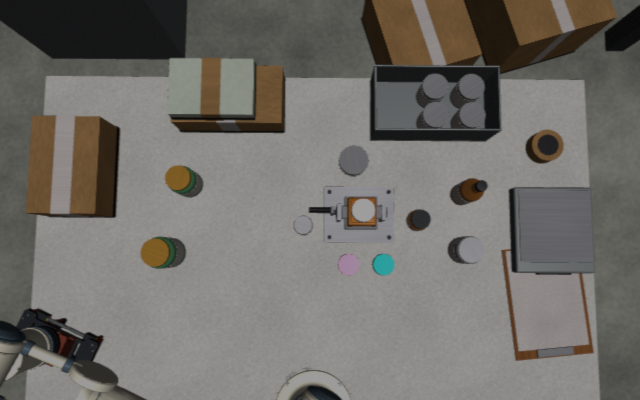

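View pics/wrist0.png

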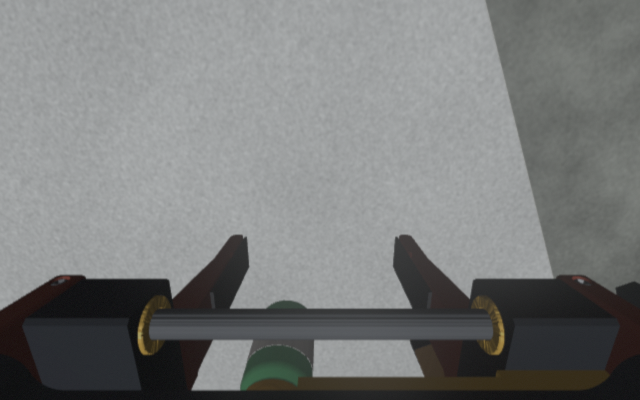

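Scene: white cap on the amber jar at top (363,210), with the black handle bar at (320,210). The pink (348,264) and turquoise (383,264) caps, the grey tin tops at (303,225), (353,160), (468,250), and the crate tins are the things it could be confused with. I choose the white cap at (363,210), which sits in the stand.

```bash
cat > h.py <<'E'
import numpy as np, cv2
def ray(d,u,v):
    K=d["camera_matrix"];V=d["view"]
    c=np.array([(u-K[0,2])/K[0,0],-(v-K[1,2])/K[1,1],-1.])
    R=V[:3,:3];o=-R.T@V[:3,3]
    return o,R.T@c
def onz(d,u,v,z):
    o,r=ray(d,u,v); return o+r*(z-o[2])/r[2]
def proj(d,p):
    c=d["view"]@np.append(p,1); K=d["camera_matrix"]
    return K[0,0]*c[0]/-c[2]+K[0,2], -K[1,1]*c[1]/-c[2]+K[1,2]
def pts(d):
    h,w=d["depth"].shape; K=d["camera_matrix"]; v,u=np.mgrid[:h,:w]; z=d["depth"]
    c=np.stack([(u-K[0,2])/K[0,0]*z,-(v-K[1,2])/K[1,1]*z,-z],-1)
    R=d["view"][:3,:3]; return (c-d["view"][:3,3])@R
E
python3 - <<'E'
from h import *
d=dict(np.load("pics/top0.npz"));s=dict(np.load("pics/scene0.npz"))
f=d["frame"]; cv2.imwrite("pics/crop_top.png",cv2.resize(f[140:280,280:440],None,fx=4.5,fy=4.2,interpolation=cv2.INTER_CUBIC)[:600,:800])
g=s["frame"]; cv2.imwrite("pics/crop_sc.png",cv2.resize(g[170:290,220:350],None,fx=5,fy=5,interpolation=cv2.INTER_CUBIC))
P=pts(d)
Z=P[...,2]
for n,m in dict(cap=(Z>.15)&(f.min(-1)>140),handle=(Z>.13)&(f.max(-1)<60)).items():
    m=m.copy();k=np.zeros_like(m);k[180:245,300:400]=1;m&=k
    v,u=np.nonzero(m);print(n,m.sum(),u.min(),u.max(),v.min(),v.max(),u.mean(),v.mean(),P[m].mean(0),P[m].min(0),P[m].max(0))
E
```

```text
cap 386 303 379 185 244 362.42746113989637 209.69430051813472 [ 0.54189823 -0.12480766  0.18222878] [ 0.43077583 -0.15276361  0.1524267 ] [ 0.57183695 -0.01570243  1.4366296 ]
handle 127 310 331 207 213 320.0866141732283 209.5275590551181 [ 0.54214713 -0.01675079  0.17460321] [ 0.43077583 -0.04456973  0.15545837] [0.55006558 0.00924837 1.4366296 ]
```

View pics/crop_top.png

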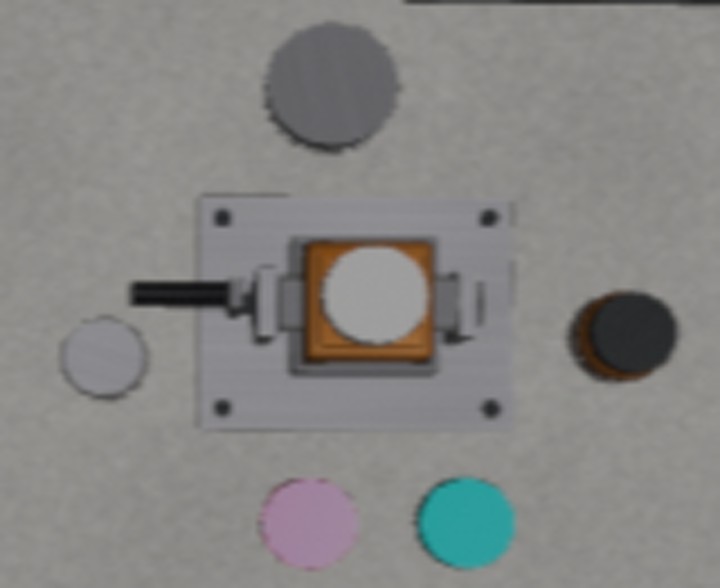

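View pics/crop_sc.png

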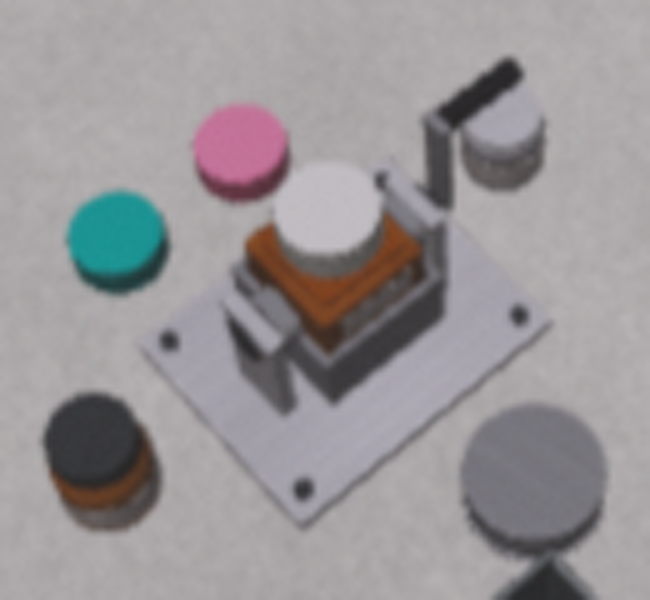

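The crops confirm the choice. The white cap is round and sits on the amber jar in the nest, and the bar is joined to the left (+y) upright strip. The stand lines up nearly with the world axes. The paste tin is just below the bar's outer end, at crop (104,357).

Run:
```python
from h import *
d=dict(np.load("pics/top0.npz"));s=dict(np.load("pics/scene0.npz"))
f=d["frame"]
b=[onz(d,(x+.5)/4.5+280-.5,(y+.5)/4.2+140-.5,.013) for x,y in [(222,218),(488,217),(491,408),(222,408)]]
print("bolts",np.round(b,4),"c",np.mean(b,0)); B=np.array(b)
for i,j in [(0,3),(1,2)]: e=B[i]-B[j];print("yaw x",np.arctan2(e[1],e[0]))
for i,j in [(0,1),(3,2)]: e=B[i]-B[j];print("yaw y",np.arctan2(-e[0],e[1]))
# base outline mask: depth based
P=pts(d);Z=P[...,2]
for nm,im,(a,bb,c,e) in [("top",d,(190,230,345,382)),("scene",s,(195,235,270,305))]:
    sub=im["frame"][a:bb,c:e].astype(int); m=((sub.min(-1)>135)&(sub.max(-1)-sub.min(-1)<25)).astype(np.uint8)
    P_=pts(im)[a:bb,c:e,2]; m&=(P_>.145)&(P_<.3)
    n,l,st,ce=cv2.connectedComponentsWithStats(m); k=1+np.argmax(st[1:,4]); u,v=ce[k]+[c,a]
    print(nm,"cap",st[k],u,v,onz(im,u,v,.16),"depthmed",np.median(P_[l==k]))
# handle
m=((f.max(-1)<60)).astype(np.uint8); m[:200]=0;m[220:]=0;m[:,:305]=0;m[:,329:]=0
v,u=np.nonzero(m);print("h px",u.min(),u.max(),v.min(),v.max(),np.median(Z[m>0]))
for uu in (310,320,328): print(onz(d,uu,v[u==uu].mean(),.163),(u==uu).sum())
# scene: handle line
g=s["frame"];m=((g.max(-1)<60)).astype(np.uint8);m[:180]=0;m[197:]=0;m[:,:305]=0;m[:,327:]=0
v,u=np.nonzero(m);print(u.min(),u.max(),v.min(),v.max())
vx,vy,x,y=cv2.fitLine(np.stack([u,v],1).astype(np.float32),2,0,.01,.01).ravel()
for uu in (u.min(),u.mean(),u.max()): print("sc",onz(s,uu,y+(uu-x)*vy/vx,.160))
for n,p,h in [("paste",(104,357),.055),("fish",(332,86),.038),("small",(632,335),.075),("pink",(309,523),.028),("turq",(466,523),.028)]:
    print(n,onz(d,p[0]/4.5+280-.5,p[1]/4.2+140-.5,h))
```

```text
bolts [[ 0.6085 -0.0418  0.013 ]
 [ 0.6103 -0.2117  0.013 ]
 [ 0.4798 -0.2125  0.013 ]
 [ 0.4788 -0.0424  0.013 ]] c [ 0.54434788 -0.12711093  0.013     ]
yaw x 0.004412477782759755
yaw x 0.00666892866985216
yaw y 0.010586979032541584
yaw y 0.005890850634351534
top cap [  7   9  23  22 383] 363.0522193211488 209.63707571801567 [ 0.54385466 -0.12685382  0.16      ] depthmed 0.15908210689354207
scene cap [  5   7  22  19 320] 285.015625 211.0625 [ 0.54263801 -0.12755326  0.16      ] depthmed 0.1592338182044868
h px 310 328 207 212 0.16471588353205227
[0.54308926 0.00918148 0.163     ] 6
[ 0.54324974 -0.01639572  0.163     ] 6
[ 0.54337815 -0.03686267  0.163     ] 6
308 322 183 194
sc [ 0.54228543 -0.04383886  0.16      ]
sc [ 0.54240531 -0.01565582  0.16      ]
sc [0.54251079 0.00914165 0.16      ]
paste [0.51084377 0.03137603 0.055     ]
fish [ 0.69605219 -0.11008151  0.038     ]
small [ 0.52595369 -0.28977032  0.075     ]
pink [ 0.40250539 -0.09625397  0.028     ]
turq [ 0.40304403 -0.19397628  0.028     ]
```

Run:
```python
from bench import *
from h import *
p=state()["ee_pos"]; move_l([p[0],p[1],.30],speed=.3); 
move_to([HX,HY,.25],Q(.006)); move_l([HX,HY,.175],speed=.2)
d=get_image("wrist"); cv2.imwrite("pics/w1.png",d["frame"])
d=get_image("scene"); cv2.imwrite("pics/s1.png",cv2.resize(d["frame"][120:290,200:400],None,fx=3.5,fy=3.5))
s=state(); print(s["time"],s["ee_pos"],s["ft_force"])
```

```text
3.4417 [ 0.5441436  -0.01384474  0.17731935] [ 1.08015265 -0.44840417  0.70411668]
```

View pics/w1.png

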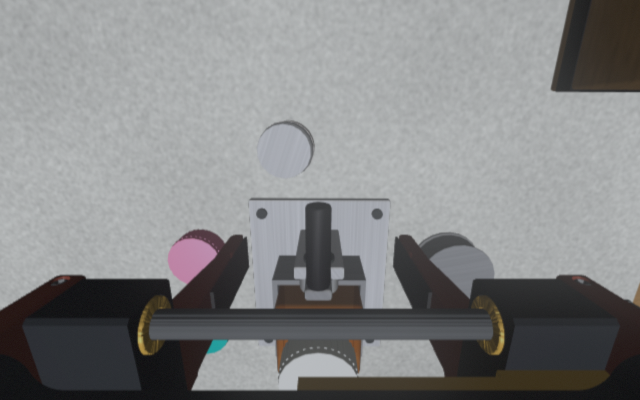

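View pics/s1.png

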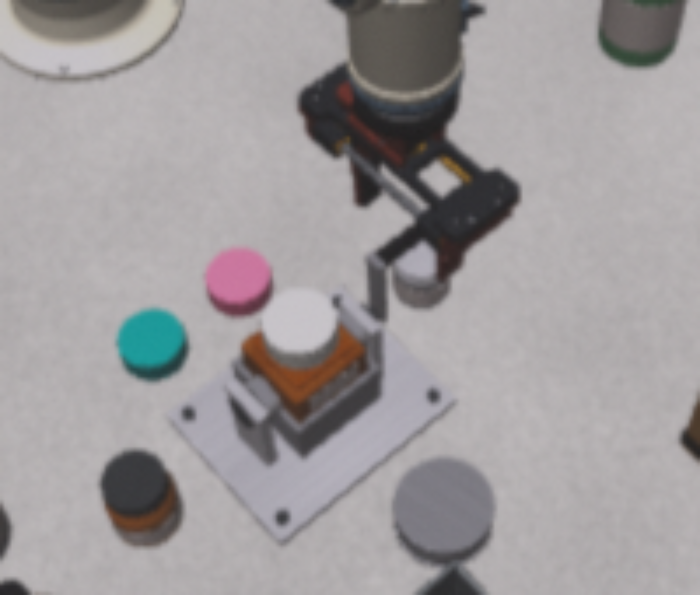

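The bar (wrist view, 318,205–297) lies midway between the fingertips (245 and 398), and nothing is in the way. I'll grasp it and tip.

Run:
```python
from bench import *
from h import *
move_l([HX,HY,.147],speed=.1); hold(.2); close(); hold(.2)
s=state(); print(s["time"],s["ee_pos"],s["ft_force"],s["finger_gap"])
if abs(s["finger_gap"]-.016)<.003:
  for a in (.1,.2,.3,.4):
    move_l([HX+.072*np.sin(a),HY,.086-.011+.072*np.cos(a)],speed=.04)
    s=state(); print(a,s["time"],s["ee_pos"],s["ft_force"],s["finger_gap"])
```

```text
5.3917 [ 0.5424772  -0.01396703  0.14701275] [-4.66573277  0.48392025  3.01300481] 0.014959133433152243
0.1 5.725 [ 0.54890263 -0.01400809  0.14706288] [-9.49888369 -0.43201213  6.55534495] 0.015250098538045237
0.2 6.0583 [ 0.55638847 -0.01399151  0.14672621] [-8.64616235 -0.08313878  9.51837959] 0.01523092601782614
0.3 6.3917 [ 0.56374246 -0.01403036  0.14498241] [-7.75863047 -0.04791786  7.817294  ] 0.015242545587058681
0.4 6.725 [ 0.57058978 -0.01416401  0.14243359] [-7.42449693  0.44666355  6.48913727] 0.01530645220375005
```

Run:
```python
from bench import *
from h import *
for a in (.5,.6,.7):
    move_l([HX+.072*np.sin(a),HY,.086-.011+.072*np.cos(a)],speed=.04)
hold(.2)
s=state(); print(a,s["time"],s["ee_pos"],s["ft_force"],s["finger_gap"])
t=get_image("top"); P=pts(t)
# rim of cap face: plane fit of white pixels
f=t["frame"]; 
cv2.imwrite("pics/t2.png",cv2.resize(f[140:280,280:440],None,fx=4,fy=4))
d=get_image("scene"); cv2.imwrite("pics/s2.png",cv2.resize(d["frame"][120:290,200:400],None,fx=3.5,fy=3.5))
np.savez("pics/s2.npz",**d);np.savez("pics/t2.npz",**t)
```

```text
0.7 7.925 [ 0.58901676 -0.01436619  0.13097131] [-5.57821589 -1.32582316  5.219871  ] 0.01511871660412412
```

View pics/s2.png

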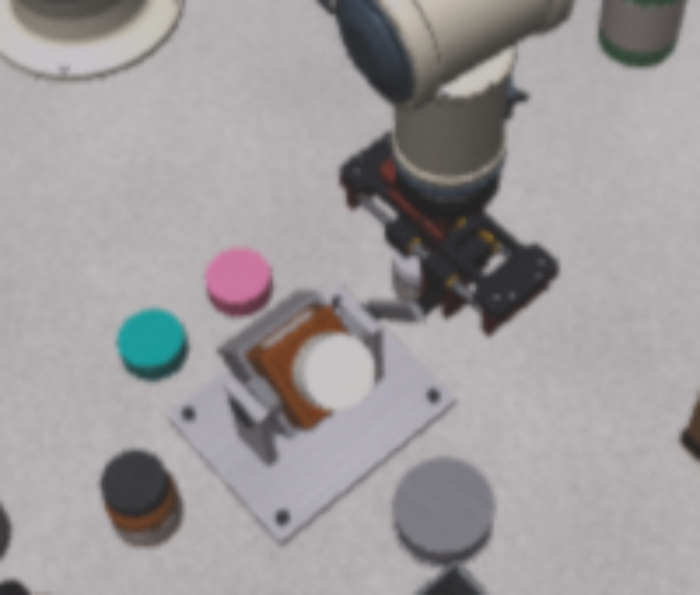

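View pics/t2.png

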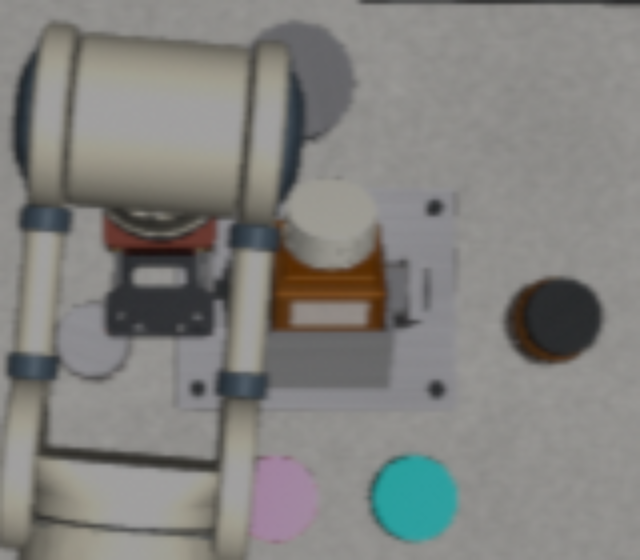

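The cap top now sits at scene crop (340,370). I'll check the tilt angle by casting the cap face's centre onto the stand's mid-plane (y = -0.127).

Run:
```python
from h import *
s=dict(np.load("pics/s2.npz"))
sub=s["frame"].astype(int); m=((sub.min(-1)>150)).astype(np.uint8); k=np.zeros_like(m);k[210:240,282:310]=1;m&=k
m=cv2.morphologyEx(m,cv2.MORPH_OPEN,np.ones((3,3)))
n,l,st,ce=cv2.connectedComponentsWithStats(m);i=1+np.argmax(st[1:,4]);print(st[i],ce[i])
for c in (ce[i],(340/3.5+200-.4,370/3.5+120-.4)):
    o,r=ray(s,*c); p=o+r*(PV[1]-o[1])/r[1]; e=p-PV; print(p,np.hypot(e[0],e[2]),np.arctan2(e[0],e[2]))
X=pts(s)[l==i]; c=X.mean(0); n_=np.linalg.svd(X-c)[2][2]; print("normal",n_,np.arctan2(n_[0],n_[2]))
```

```text
[286 216  24  24 448] [297.64955357 227.74107143]
[ 0.59388592 -0.1271      0.13407544] 0.06949729770829792 0.8068730171320191
[ 0.59077716 -0.1271      0.14372461] 0.07448751666290031 0.6841494963157176
normal [-0.13951596 -0.95766537 -0.25181806] -2.6356570085999156
```

The face centre gives 0.684 rad at radius 74.5 mm (74 expected), and the gripper pose gives 0.685. The mask centroid has the wrong radius (69 mm) because the cap's side wall contaminates it, so I'm discarding it. Next: hold for a second, then return to level.

Run:
```python
from bench import *
from h import *
hold(1.0)
for a in (.6,.5,.4,.3,.2,.1,0,-.03):
    move_l([HX+.072*np.sin(a),HY,.086-.011+.072*np.cos(a)],speed=.04)
    s=state(); print(a,s["time"],s["ee_pos"],s["ft_force"])
hold(.4); s=state(); print(s["ee_pos"],s["ft_force"])
d=get_image("scene"); cv2.imwrite("pics/s3.png",cv2.resize(d["frame"][120:290,200:400],None,fx=3.5,fy=3.5)); np.savez("pics/s3.npz",**d)
```

```text
0.6 9.3583 [ 0.58509303 -0.01439451  0.134437  ] [ 5.24085854 -1.35081102 -2.30902672]
0.5 9.6917 [ 0.57967115 -0.01440196  0.1388163 ] [ 7.69776823 -0.91660209 -2.56846417]
0.4 10.025 [ 0.57386188 -0.01437893  0.14273407] [ 8.43745156 -2.34162714 -0.34550573]
0.3 10.3583 [ 0.56774015 -0.01445498  0.14616484] [ 9.47901803 -1.3690561   2.98552391]
0.2 10.6917 [ 0.56142335 -0.01443385  0.14898124] [10.60656456 -1.56315398  5.10420836]
0.1 11.025 [ 0.5549231  -0.01449291  0.1511212 ] [10.58691095 -0.75584954  9.21196625]
0 11.3583 [ 0.54838719 -0.01447574  0.15268366] [11.73548161 -0.76398725 12.14559975]
-0.03 11.6083 [ 0.54656205 -0.01448468  0.15304932] [11.39916721 -1.41651487 12.64275145]
[ 0.54657516 -0.01452241  0.1530314 ] [12.92996781 -0.99429149 12.42562406]
```

View pics/s3.png

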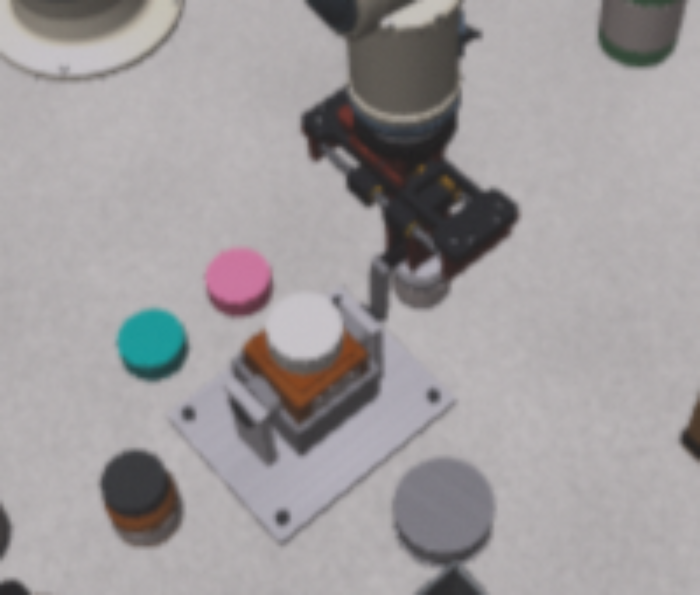

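The nest isn't fully level yet. The arm is compliant and the TCP stopped about 3–4 mm short in x, with about 12 N of force on it. I'll push further towards the stop.

Run:
```python
from bench import *
from h import *
for x in (.538,.535,.532,.529):
    move_l([x,HY,.149],speed=.04);hold(.15)
    s=state(); print(x,s["time"],s["ee_pos"],s["ft_force"])
    if s["ft_force"][0]>22: break
d=get_image("scene"); cv2.imwrite("pics/s4.png",cv2.resize(d["frame"][120:290,200:400],None,fx=3.5,fy=3.5)); np.savez("pics/s4.npz",**d)
```

```text
0.538 12.4583 [ 0.54240604 -0.01453593  0.15375279] [ 9.92230034 -2.40394771  9.19622715]
0.535 12.8583 [ 0.54144243 -0.014552    0.15399826] [19.76489741 -1.6375069   6.06588494]
0.532 13.2583 [ 0.54127105 -0.01453198  0.15399678] [32.617323   -1.60778843  0.94202627]
```

Stop reached: x stalls at 0.541 while the force climbs to 33 N. I'll ease off, release, and measure level.

Run:
```python
from bench import *
from h import *
move_l([.540,HY,.153],speed=.04); hold(.2); print(state()["ee_pos"],state()["ft_force"])
gripper_open(); move_l([.541,HY,.24],speed=.2); 
move_to([PV[0],PV[1],.25],Q(-.62))
s=state();print(s["time"],s["ee_pos"],s["ft_force"],s["joint_pos"])
d=get_image("scene"); cv2.imwrite("pics/s5.png",cv2.resize(d["frame"][120:290,200:400],None,fx=3.5,fy=3.5)); np.savez("pics/s5.npz",**d)
d=get_image("wrist"); cv2.imwrite("pics/w5.png",d["frame"]); np.savez("pics/w5.npz",**d)
```

```text
[ 0.54153374 -0.01453634  0.15401205] [ 7.17351163 -2.95347556  0.73464526]
16.175 [ 0.54308688 -0.12753897  0.247674  ] [-0.20038883  0.04132741  0.33055942] [-2.91906112e-01 -1.51698447e-02  1.30944340e+00  4.41670154e-04
  1.85103986e+00  3.28427829e-01]
```

View pics/s5.png

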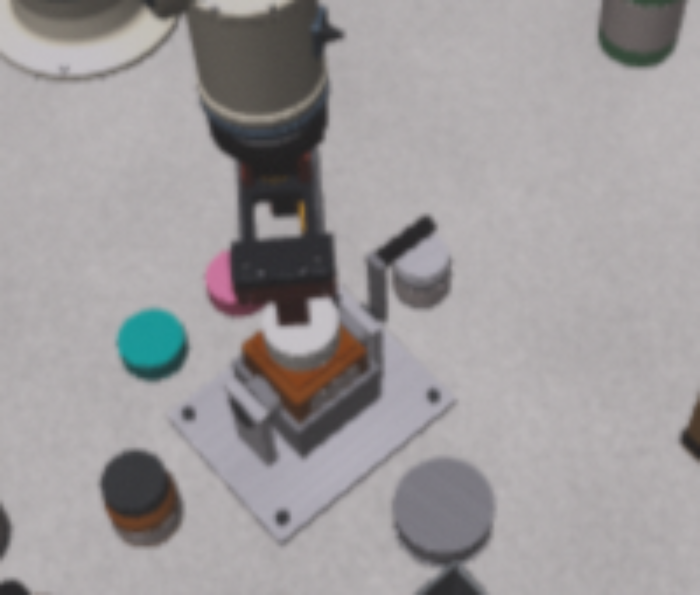

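View pics/w5.png

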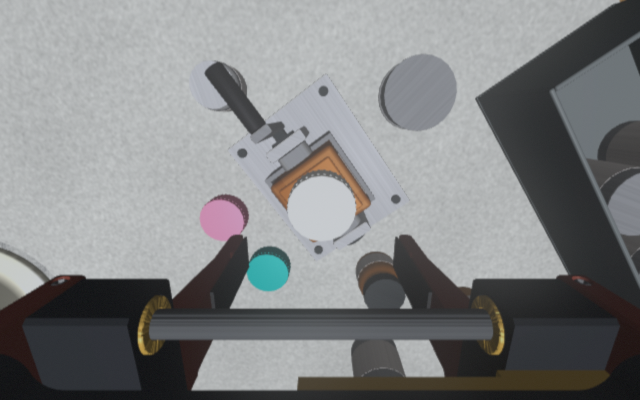

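The cap is centred between the fingers (wrist view, 321,208), and the handle is back at its original pixel. I'll cast the cap's position, then descend, grip and test the turn.

Run:
```python
from bench import *
from h import *
d=dict(np.load("pics/w5.npz")); f=d["frame"]
m=(f.min(-1)>165).astype(np.uint8);k=np.zeros_like(m);k[165:250,280:365]=1;m&=k
m=cv2.morphologyEx(m,cv2.MORPH_OPEN,np.ones((5,5)))
n,l,st,ce=cv2.connectedComponentsWithStats(m);i=1+np.argmax(st[1:,4]);c=onz(d,*ce[i],.16);print(st[i],ce[i],c, "top-plane z spread",np.median(pts(d)[l==i][:,2]))
move_l([PV[0],PV[1],.18],speed=.2);hold(.2)
move_l([PV[0],PV[1],.142],speed=.08); hold(.3)
s=state();print(s["time"],s["ee_pos"],s["ft_force"])
close(); hold(.3); s=state();print(s["time"],s["ee_pos"],s["ft_force"],s["moment"],s["finger_gap"],s["joint_pos"])
d=get_image("scene"); cv2.imwrite("pics/s6.png",cv2.resize(d["frame"][120:290,200:400],None,fx=3.5,fy=3.5))
```

```text
[ 280  176   85   74 4662] [318.35950236 215.55040755] [ 0.53944834 -0.13038365  0.16      ] top-plane z spread 0.15893112935198506
17.9 [ 0.54392482 -0.12714399  0.14256914] [-0.18455936  0.27066196  0.58654396]
18.7833 [ 0.54363111 -0.12702437  0.14200797] [-1.27997811  0.69208056  0.19214486] [0.05974144 0.27025675 0.03376403] 0.05894496338699487 [-2.90504433e-01 -2.04899717e-02  1.50139104e+00  3.90946277e-05
  1.66090530e+00  3.29427608e-01]
```

View pics/s6.png

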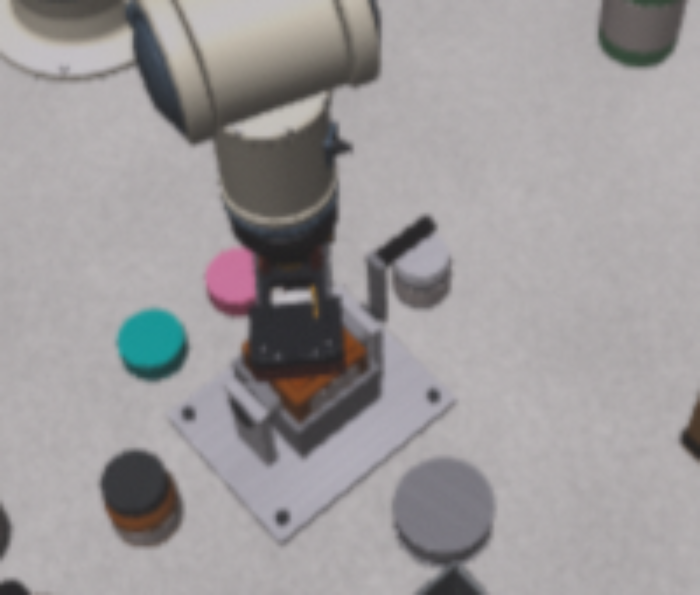

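```bash
python3 - <<'E'
from bench import *
from h import *
y0=-.62
d=get_image("wrist"); cv2.imwrite("pics/w6.png",d["frame"])
for a in list(np.arange(.1,1.21,.1))+[1.27]:
    movej(inverse_kinematics([PV[0],PV[1],.142],Q(y0+a)))
    s=state(); print(round(a,2),round(s["time"],2),"turn",.3294-s["joint_pos"][5]+(s["joint_pos"][0]+.2905),s["ft_force"].round(1),s["moment"].round(2),s["finger_gap"].round(4))
hold(.2);s=state();print(.3294-s["joint_pos"][5],s["ft_force"],s["moment"],s["ee_pos"])
d=get_image("wrist"); cv2.imwrite("pics/w7.png",d["frame"])
E
python3 -c "
import cv2,numpy as np
a=[cv2.resize(cv2.imread(f'pics/w{i}.png')[150:400,120:520],None,fx=1.6,fy=1.2) for i in (6,7)]
cv2.imwrite('pics/w67.png',np.vstack(a))"
```

```text
Traceback (most recent call last):
AttributeError: 'float' object has no attribute 'round'
[ WARN:0@0.022] global loadsave.cpp:275 findDecoder imread_('pics/w7.png'): can't open/read file: check file path/integrity
Traceback (most recent call last):
TypeError: 'NoneType' object is not subscriptable
```

The print failed after the first 0.1 rad step. I'll continue from there.

```bash
python3 - <<'E'
from bench import *
from h import *
y0=-.62
for a in list(np.arange(.2,1.21,.1))+[1.27]:
    movej(inverse_kinematics([PV[0],PV[1],.142],Q(y0+a)))
    s=state(); print(round(a,2),round(s["time"],2),"turn",.3294-s["joint_pos"][5]+(s["joint_pos"][0]+.2905),s["ft_force"].round(1),s["moment"].round(2),round(s["finger_gap"],4))
hold(.2);s=state();print(.3294-s["joint_pos"][5],s["ft_force"],s["moment"],s["ee_pos"])
d=get_image("wrist"); cv2.imwrite("pics/w7.png",d["frame"])
E
python3 -c "
import cv2,numpy as np
a=[cv2.resize(cv2.imread(f'pics/w{i}.png')[150:400,120:520],None,fx=1.6,fy=1.2) for i in (6,7)]
cv2.imwrite('pics/w67.png',np.vstack(a))"
```

```text
0.2 19.38 turn 0.19784066365941638 [-4.8 -0.2  2.2] [-0.    1.09 -0.11] 0.0586
0.3 19.63 turn 0.29787634933028734 [-6.7  0.5  2.7] [-0.04  1.09 -0.16] 0.0586
0.4 19.88 turn 0.3978945507613143 [-5.7  0.4  2.7] [-0.04  1.05 -0.13] 0.0587
0.5 20.13 turn 0.4979122849306911 [-5.2  0.2  2.2] [ 0.01  1.05 -0.12] 0.0586
0.6 20.38 turn 0.597907150147901 [-4.8 -0.1  1.6] [-0.05  1.09 -0.14] 0.0586
0.7 20.63 turn 0.6979525834676461 [-6.4 -0.1  2.8] [-0.06  1.06 -0.11] 0.0585
0.8 20.88 turn 0.7979641355784446 [-5.2 -0.1  3.1] [-0.07  1.03 -0.11] 0.0588
0.9 21.13 turn 0.8979658401085062 [-5.5  1.1  3.1] [-0.01  0.99 -0.12] 0.0591
1.0 21.38 turn 0.9979462369630052 [-5.2 -0.8  3.3] [-0.02  0.9  -0.14] 0.0586
1.1 21.63 turn 1.0979725133588865 [-4.8 -0.3  3.2] [-0.03  0.95 -0.13] 0.0584
1.2 21.88 turn 1.197940053522161 [-5.1 -0.1  3.2] [-0.04  0.93 -0.09] 0.0585
1.27 22.13 turn 1.267687694515595 [-5.8 -0.   2.8] [-0.03  0.9  -0.14] 0.0587
1.2677351382134063 [-5.04797856  0.19080333  2.09288418] [-0.06664984  0.90650952 -0.16828896] [ 0.54316184 -0.1273055   0.14205972]
```

View pics/w67.png

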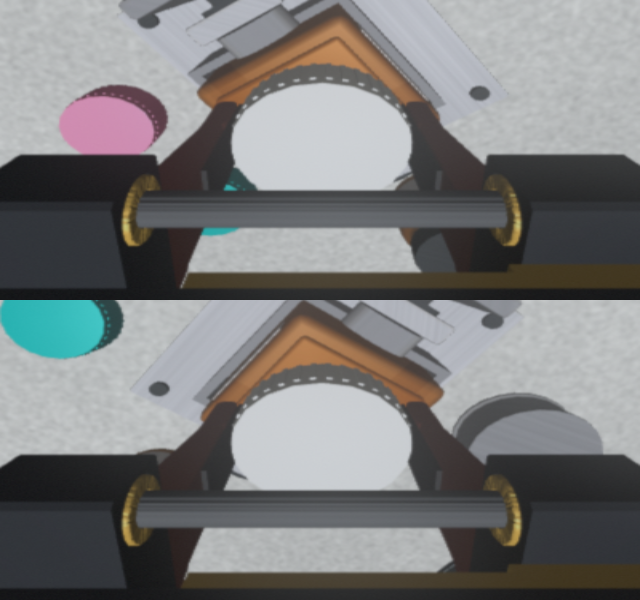

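The turn reached 1.27 rad, but the reaction moment was only about 0.13 N·m, so the fingers may have slipped on the cap. I'll compare the rib pattern with the fingers in both frames.

Run:
```python
import cv2,numpy as np
a=[cv2.resize(cv2.imread(f'pics/w{i}.png')[185:245,255:390],None,fx=5.9,fy=4.9,interpolation=cv2.INTER_CUBIC) for i in (6,7)]
cv2.imwrite('pics/w67b.png',np.vstack(a))
```

```text
(no output)
```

View pics/w67b.png

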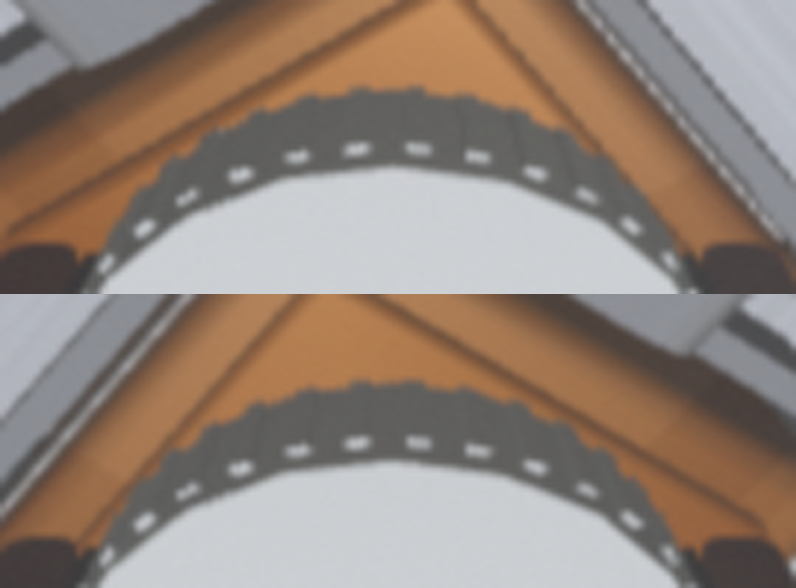

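The ribs and the facet corners sit at the same pixels relative to the fingers, so the cap turned with the gripper and didn't slip. Next is a cautious lift, watching the force.

Run:
```python
from bench import *
from h import *
q=Q(-.62+1.27)
for z in (.143,.144,.145,.146,.147):
    move_l([PV[0],PV[1],z],speed=.02); hold(.1)
    s=state(); print(z,round(s["time"],2),s["ee_pos"].round(4),s["ft_force"].round(1),s["moment"].round(2))
d=get_image("scene"); cv2.imwrite("pics/s8.png",cv2.resize(d["frame"][160:270,240:350],None,fx=5,fy=5));
```

```text
0.143 22.73 [ 0.5434 -0.1274  0.1424] [-2.8 -1.  -2.2] [-0.3   0.65 -0.2 ]
0.144 23.08 [ 0.5437 -0.127   0.1435] [-2.  -2.  -4.8] [-0.3   0.41 -0.19]
0.145 23.43 [ 0.5438 -0.1271  0.1453] [-1.3 -0.6 -3.2] [-0.21  0.32 -0.14]
0.146 23.78 [ 0.5439 -0.1271  0.1465] [-2.1 -0.9 -0.3] [-0.21  0.43 -0.04]
0.147 24.13 [ 0.5439 -0.1271  0.1474] [-1.1 -0.1 -0. ] [-0.15  0.33 -0.01]
```

View pics/s8.png

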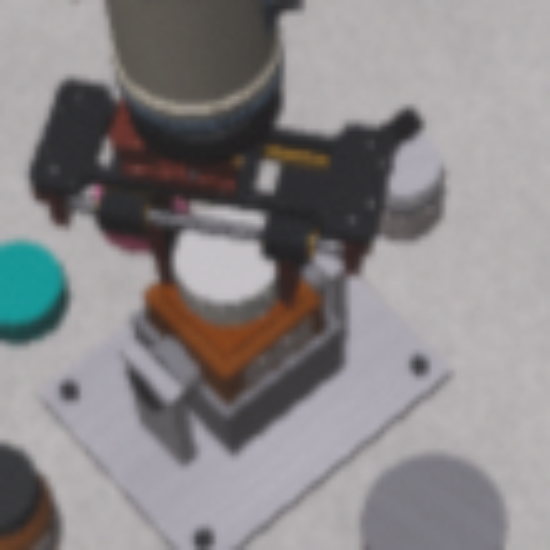

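The force and twist fell to zero by 5 mm of lift, so the lugs are free and the jar isn't being dragged up. I'll lift straight to 44 mm, which puts the cap's edge 20 mm above the rim.

Run:
```python
from bench import *
from h import *
for z in (.152,.160,.168,.177,.186):
    move_l([PV[0],PV[1],z],speed=.04)
    s=state(); print(z,round(s["time"],2),s["ee_pos"].round(4),s["ft_force"].round(1),s["moment"].round(2))
hold(.5)
s=state(); print(s["time"],s["ee_pos"],s["ee_rot"],s["ft_force"],s["finger_gap"])
d=get_image("scene"); np.savez("pics/s9.npz",**d);cv2.imwrite("pics/s9.png",cv2.resize(d["frame"][150:270,230:350],None,fx=5,fy=5)); 
d=get_image("wrist"); cv2.imwrite("pics/w9.png",d["frame"])
t=get_image("top"); cv2.imwrite("pics/t9.png",t["frame"])
```

```text
0.152 24.46 [ 0.5439 -0.1272  0.1526] [-2.8 -1.3  0.9] [-0.23  0.43 -0.05]
0.16 24.81 [ 0.5441 -0.1271  0.1607] [ 0.5 -0.1 -0.7] [ 0.01  0.01 -0.04]
0.168 25.16 [ 0.544  -0.1271  0.1685] [ 0.3 -0.1 -0.3] [-0.03 -0.01 -0.02]
0.177 25.53 [ 0.5439 -0.1272  0.1775] [ 0.3 -1.1 -0.6] [-0.03  0.01  0.03]
0.186 25.91 [ 0.5439 -0.1272  0.1865] [-0.8  0.2  0.7] [-0.08 -0.03  0.02]
26.4083 [ 0.5436776  -0.1270725   0.18591507] [-6.43280792e-05  4.44281004e-01  8.95887485e-01 -1.09452588e-05] [ 0.03090698 -0.19661991 -0.77893382] 0.058601365377133396
```

View pics/s9.png

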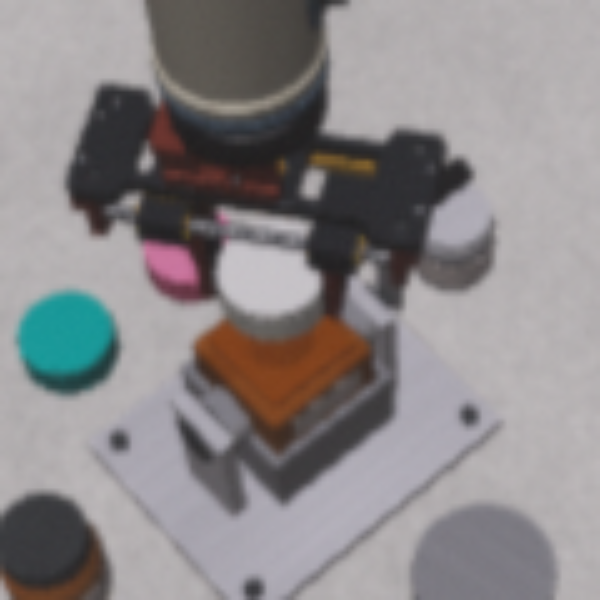

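View pics/w9.png

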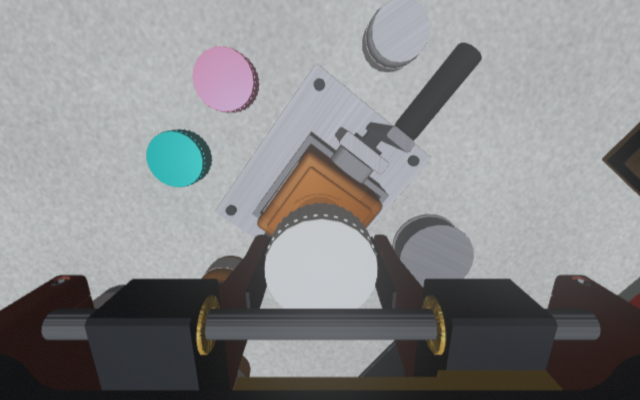

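View pics/t9.png

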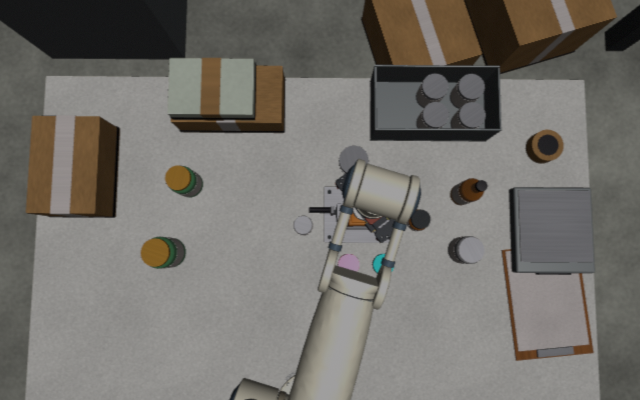

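Run:
```python
from h import *
s=dict(np.load("pics/s9.npz"))
print("expected face px",proj(s,[.5437,-.1271,.204]), "seen", 268/5+230,280/5+150, "seated",proj(s,[.5437,-.1271,.16]))
P=pts(s); print("cap top depth pts",[P[v,u].round(4).tolist() for v,u in ((205,283),(208,284),(202,286))])
print("shoulder pts",[P[v,u].round(4).tolist() for v,u in ((229,285),(226,296),(222,274))])
```

```text
expected face px (np.float64(284.13824267497085), np.float64(202.7358177017031)) seen 283.6 206.0 seated (np.float64(285.3887769658926), np.float64(211.2155907509455))
cap top depth pts [[0.5453, -0.1326, 0.2005], [0.5546, -0.1367, 0.2011], [0.546, -0.1225, 0.2055]]
shoulder pts [[0.5678, -0.1518, 0.1213], [0.5787, -0.1215, 0.1162], [0.5281, -0.1598, 0.1177]]
```

The cap top measures 0.200–0.205 m (0.204 expected) and the shoulder 0.116–0.121 m, as it should be with the jar seated. The bystanders haven't moved and the force is about 0, so I'm handing in.

Run:
```python
from bench import *
job_done()
s=state();print(s["time"],s["ee_pos"],s["finger_gap"],s["ft_force"])
```

```text
the job is handed in; nothing more can be done
the job is handed in; nothing more can be done
```

I finished the task and handed it in at about 26.5 s of the 51 s allowed; no verdict is reported.

- **Tip:** I took the bar handle and tipped the jar to about 0.685 rad, by both the camera and the gripper pose, and held it for over 1 s. One mask-based angle check read 0.81 rad. I discarded it because the cap's side wall had leaked into the mask, which gave the wrong radius (69 mm, not 74).
- **Return to level:** The first return stopped 3–4 mm short at the handle because the arm gives under load. I pushed on to the hard stop, where the wrist force peaked at about 33 N.
- **Unscrew:** I turned the cap 1.27 rad anticlockwise. The reaction moment was only about 0.13 N·m, well below the 0.4 N·m expected. However, the ribs stayed at the same pixels relative to the fingers, so I saw no slip. The gentle lift peaked at about 5 N down on the tool in the first 2 mm and fell to zero by 5 mm, so the lugs were free.
- **Last checks:** I lifted the cap straight up 44 mm, and the gripper is level, still and centred over the mouth.
  - The cap's top is at about 0.20 m, so its lower edge should be about 20 mm above the rim.
  - The jar's shoulder height shows it still seated.
  - In the last pictures, the tins and jars in view appear where they started; the arm partly covered the fish tin and the small jar in the top view.

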